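Nest the tumblers on the coaster

TASK

Clear the worktop: nest all three steel tumblers, mouths up and each fully seated in the one below, into one stack on the tumbler that stands on the coaster, in either order. The fallen tumbler must first be stood upright on the bare worktop and let go of, then picked up again and nested. Lower the tumblers, do not drop them or tip over the standing ones, keep the stack on the coaster, and leave the other things where they are.

Things in the scene. Friction and masses are not known exactly. Their poses are not given: they have to be found in the camera images.
- coaster_top (a point): centre of the upper face of a round cork coaster, 100 mm in diameter, 6 mm thick, fixed on the worktop (z up)
- tumbler_base_center (a point): plain steel stacking tumbler standing on the coaster, 105 mm high, 0.12 kg, empty, mouth up: foot diameter 37 mm, widening to 55 mm at 66 mm above the foot; there a shoulder steps out to a nearly straight collar, 63 to 64 mm in diameter, up to the rim; inside diameter of the mouth 58 mm, wall 2.5 to 3 mm. Point: middle of its axis, 52.5 mm above the foot; its z axis runs from foot to mouth
- tumbler_stand_center (a point): a second tumbler like that on the coaster (same shape, size, point and axes), standing mouth up on the worktop. Tumblers nest: one slides foot first into the mouth of another with about 2.5 mm of play all round until its shoulder rests on the rim; it then sits 39 mm higher than the one below, and its whole collar stands out above that rim
- tumbler_fallen_center (a point): a third tumbler like that on the coaster (same shape, size, point and axes), fallen over: it lies on its side on the worktop, on the edges of its foot and shoulder, so that its axis rises by 0.19 rad towards the mouth and the point is 28 mm above the worktop. Its mouth points to the left of the robot, within 0.5 rad of +y
- tape_roll: roll of black tape lying flat, 55 mm in diameter, 19 mm high, loose; origin at the centre of its underside. To be left alone
- switch: small white switch module, 50 x 24 x 36 mm high, loose; origin at the centre of its underside. To be left alone
- lamp_carton: small lamp carton, 56 x 56 x 66 mm high, loose; origin at the centre of its underside. To be left alone

How it is judged (in metres and radians):
On the way:
1. the fallen tumbler stands upright on its foot on the bare worktop, free of the robot (angle between tumbler_fallen_center's own z axis and vertical below 0.08 rad and height (world z) of tumbler_fallen_center between 0.049 and 0.056 m and linear speed of tumbler_fallen below 0.03 m/s and contact force between each of the fingers, the arm and tumbler_fallen below 0.05 N), for 0.2 s.
At the end, for the whole second after the job is handed in: All three tumblers upright (0.08 rad) and at rest in one stack: the coaster's tumbler lowest, on the coaster, within 32 mm of its centre; the other two, in either order, each concentric (5 mm) in the one below and 36 to 43 mm higher than it, shoulder on rim (angle between each of tumbler_base_center, tumbler_stand_center, tumbler_fallen_center's own z axis and vertical below 0.08 rad and linear speed of each of tumbler_base, tumbler_stand, tumbler_fallen below 0.06 m/s and horizontal distance between tumbler_base_center and coaster_top below 0.032 m and height (world z) of tumbler_base_center below 0.064 m and ((horizontal distance between tumbler_stand_center and tumbler_base_center below 0.005 m and z of tumbler_stand_center in the frame of tumbler_base_center between 0.036 and 0.043 m and horizontal distance between tumbler_fallen_center and tumbler_stand_center below 0.005 m and z of tumbler_fallen_center in the frame of tumbler_stand_center between 0.036 and 0.043 m) or (horizontal distance between tumbler_fallen_center and tumbler_base_center below 0.005 m and z of tumbler_fallen_center in the frame of tumbler_base_center between 0.036 and 0.043 m and horizontal distance between tumbler_stand_center and tumbler_fallen_center below 0.005 m and z of tumbler_stand_center in the frame of tumbler_fallen_center between 0.036 and 0.043 m))); the robot touches nothing.
It fails at once if a standing tumbler is tipped over (more than 0.7 rad) (angle between any of tumbler_base_center, tumbler_stand_center's own z axis and vertical above 0.7 rad).
It fails at once if a tumbler is dropped: it moves faster than 0.8 m/s with the fingers not touching it (a free fall of over 30 mm) ((linear speed of tumbler_base above 0.8 m/s and contact force between the fingers and tumbler_base below 0.05 N) or (linear speed of tumbler_stand above 0.8 m/s and contact force between the fingers and tumbler_stand below 0.05 N) or (linear speed of tumbler_fallen above 0.8 m/s and contact force between the fingers and tumbler_fallen below 0.05 N)).
It fails at once if the tape roll, the switch module or the lamp carton is pushed more than 30 mm from its place (distance of any of tape_roll, switch, lamp_carton from where it was at the start of the episode above 0.03 m).
It also fails if it takes over 72 s, if anything falls off the work surface, if the arm or the gripper's body presses on something with over 40 N, if the wrist force passes 120 N, or if a joint passes its speed limit or range.

ROBOT

A 6-joint arm with a two-finger parallel gripper is mounted at the origin on a cart in front of the work surface, level with it; the furniture and walls round the work are solid. World frame = base frame: x ahead of the robot, y to its left, z up, the work surface at z = 0. Lengths are in mm, angles in rad, forces in N, time in s.
With the tool pointing down it reaches from about 400 to 925 mm from the base axis. Payload 12.5 kg.
Tool frame: the origin (TCP) lies between the finger pads; the fingertips stand 19 mm ahead of it and the grasp point (between the pads) is the TCP (env.tips_ahead is the distance from the TCP to the fingertips, in mm); z points along the fingers, y is the line along which they close (so a half turn about z gives the same grasp; the last joint's range is limited). The gripper opens to 95 mm and grips with 3 to 60 N. Pads are 20 mm wide; open, the fingers measure 119 mm over their backs; the gripper's body (75 mm by 180 mm) begins 59 mm behind the grasp point.
Start: joints at [1.136, 0.491, 1.559, -0, 1.092, -0.106], TCP at [201.8, 591.541, 233.661] pointing down, gripper open.
Joint ranges: [-3.1, 3.1], [-0.84, 2.19], [0.05, 2.79], [-1.13, 4.28], [0.06, 2.93], [-2.69, 2.69]. Speed limits (rad/s): [2.22, 2.22, 2.79, 3.14, 3.14, 3.14].

INTERFACE

Orientations are given as [roll, pitch, yaw] about the fixed x, y, z axes, in that order (R = Rz(yaw) Ry(pitch) Rx(roll)).
In Python, from cell import env gives the robot as it stands.
- The arm moves only by the shell command python3 -m crank 'ROWS'. ROWS is JSON, a list of rows, each a list of 5 numbers: the shift along the tool's x, y, z in mm, then the turn about the tool's z in degrees, then the finger opening in mm, from 0 to 95.1. In form: [[dx, dy, dz, yaw, grip], ...]. A call has 1 to 10 rows; each row is the pose to reach, as a shift and turn from the pose commanded when the call began, along the tool's axes at that moment; what a row does not reach only later rows make up. A row lasts 1/12 s, in which the tool goes at most 41.7 mm and 7.16 degrees, less where a joint would pass 70% of its speed; a pose out of reach is approached as far as the arm can. A call with a gripper value outside its range is refused whole. The fingers move at their own pace and stop on an object; the grip force is fixed at half the most. Time passes only in rows, so rows that repeat a pose let the fingers close. It gives the time, the measured TCP pose, the force, the opening and the grip force at its end, in the units of the state.
- env.state(): the state, without advancing time (a new reading comes with each control period).
- env.read_camera(name): name is "scene" or "top" or "wrist"; returns a dict with "img" (420x560x3 uint8, blue, green, red), "K" (3x3 intrinsics, pixels), "pose" (4x4, takes a point from camera to world coordinates). Camera axes: x right, y down, z forward; pixel columns grow to the right and rows downward; lengths in mm; the calibration is good to about 2 mm. A picture is of the moment at which its call begins. There is no depth.
- env.job_done(): hands the job in; it is judged then, once.
The state is a dict: "t": time; "joints": joint angles; "qvel": joint speeds; "tau": joint torques, N m; "eef_pos": TCP position; "tcp_rot": TCP orientation; "ft_force": force on the tool from outside, world axes, zero at the start; "moment": the same for the moment, N m; "opening": opening from 0.0 (shut) to 1.0 (fully open); "grip_force": force on a finger pad.
Only numpy, scipy, OpenCV 4.12 (cv2) and the standard library are available. Lean on these libraries where they do the work, as an engineer would, in place of code of your own. Each camera call takes 0.05 s, during which the arm holds its last target. There are 200 camera calls.

## Working session

There is one attempt and no reset: what is moved stays moved. The work goes in short steps, Python scripts to look and compute and a shell command to move; the robot and the scene stay as the last step left them, time stands still between calls to the robot, and variables do not carry over. Pictures are saved under pics/ and viewed, at most 10 in all, crops included, and the job is handed in when it is done.

```bash
ls; mkdir -p pics
python3 - <<'E'
from cell import env
import cv2,numpy as np
s=env.state();print(s)
for n in("scene","top"):
    r=env.read_camera(n);cv2.imwrite(f"pics/{n}0.png",r["img"]);print(n,r["K"].tolist(),np.round(r["pose"],3).tolist())
E
```

```text
pics
{'t': 0.0, 'joints': array([ 1.13639538e+00,  4.91533788e-01,  1.55943190e+00, -6.75748401e-06,
        1.09171071e+00, -1.05628326e-01]), 'qvel': array([ 0.00110535, -0.00148218, -0.00064077, -0.0014961 ,  0.00045611,
        0.00350351]), 'tau': array([ 1.75640503e-04, -6.12656808e+01, -2.58171272e+01,  6.92569907e-02,
        4.82405175e-02, -1.40739944e-04]), 'eef_pos': array([201.70530185, 591.32655103, 233.08379547]), 'tcp_rot': array([-3.14051432e+00, -1.08301515e-04,  2.81282310e+00]), 'ft_force': array([-0.76507574, -0.95107813, -0.04349193]), 'moment': array([ 0.04423853, -0.04438279, -0.01818005]), 'grip_force': 0.0, 'opening': 0.9987057587630404}
scene [[427.2593378676662, 0.0, 285.58175641022297], [0.0, 427.2593378676662, 210.12908141086447], [0.0, 0.0, 1.0]] [[0.68, -0.457, 0.574, -191.206], [-0.734, -0.419, 0.535, -511.468], [-0.004, -0.784, -0.62, 785.589], [0.0, 0.0, 0.0, 1.0]]
top [[482.3160692515403, 0.0, 282.5596912168136], [0.0, 482.3160692515403, 207.19233449015508], [0.0, 0.0, 1.0]] [[0.319, -0.798, 0.511, -358.314], [-0.948, -0.269, 0.171, -204.526], [0.001, -0.539, -0.842, 1452.793], [0.0, 0.0, 0.0, 1.0]]
```

View pics/scene0.png

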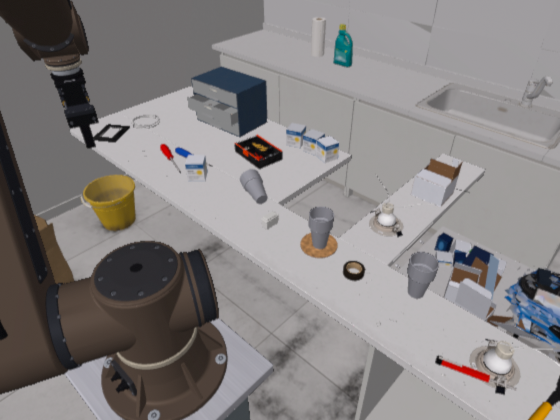

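View pics/top0.png

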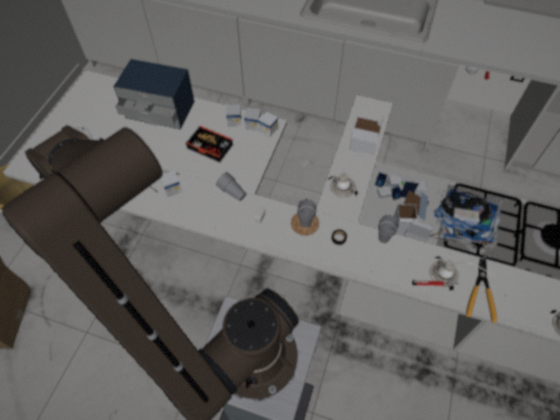

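The scene picture shows the fallen tumbler at about (253,186) with its mouth to the upper left, the coaster tumbler at (320,228), the second standing tumbler at (420,275), tape at (353,270), switch at (270,221) and carton at (197,168). The top view shows them at (231,187), (306,212), (388,228), (339,237), (258,215) and (172,187).

```bash
cat > h.py <<'E'
import numpy as np,cv2
from cell import env
def ray(r,p,z):
    K,T=np.array(r["K"]),np.array(r["pose"]);d=T[:3,:3]@np.linalg.solve(K,[p[0],p[1],1.]);o=T[:3,3]
    return o+d*(z-o[2])/d[2]
def blob(r,box,lo=0,hi=140,sat=40):
    x0,y0,x1,y1=box;im=r["img"][y0:y1,x0:x1];h=cv2.cvtColor(im,cv2.COLOR_BGR2HSV)
    m=((h[...,2]<hi)&(h[...,2]>=lo)&(h[...,1]<sat)).astype(np.uint8)
    m=cv2.morphologyEx(m,cv2.MORPH_OPEN,np.ones((3,3)))
    n,l,s,c=cv2.connectedComponentsWithStats(m);k=1+s[1:,4].argmax();ys,xs=np.nonzero(l==k)
    return np.c_[xs+x0,ys+y0].astype(float)
def row(dw):  # world shift -> tool shift (tool down)
    from scipy.spatial.transform import Rotation as R
    return R.from_euler('xyz',env.state()["tcp_rot"]).inv().apply(dw)
E
python3 - <<'E'
from h import *
T={};S={}
for n,b in(("scene",{"fal":(235,160,280,210),"base":(300,200,345,250),"st":(400,245,445,302)}),("top",{"fal":(210,168,255,205),"base":(290,195,325,225),"st":(372,210,402,245)})):
    r=env.read_camera(n)
    for k,bb in b.items():
        P=blob(r,bb);c=P.mean(0);w=np.linalg.eigh(np.cov(P.T))[1][:,1]
        t=(P-c)@w;e=[c+w*t.min(),c+w*t.max()]
        z=28 if k=="fal" else 55
        print(n,k,len(P),c.round(1),np.round(e,1).tolist(),ray(r,c,z).round(0)[:2],[ray(r,q,z).round(0)[:2].tolist() for q in e])
    for k,p in (("scene",{"tape":(353,270),"sw":(270,221),"cart":(197,168),"coaster":(319,244)}),("top",{"tape":(339,237),"sw":(258,215),"cart":(172,187),"coaster":(305,223)})):
        if k==n:
            for q in p:print(n,q,ray(r,p[q],8).round(0)[:2])
E
```

```text
scene fal 209 [260. 188.] [[256.2, 169.3], [263.0, 202.8]] [537. 273.] [[602.0, 358.0], [491.0, 214.0]]
scene base 778 [320.3 225.3] [[321.3, 207.0], [319.0, 248.0]] [499.   7.] [[562.0, 55.0], [430.0, -45.0]]
scene st 1034 [420.6 273.3] [[426.3, 252.5], [414.2, 297.0]] [ 523. -273.] [[595.0, -249.0], [450.0, -297.0]]
scene tape [ 465. -128.]
scene sw [462. 158.]
scene cart [494. 533.]
scene coaster [482.  -6.]
top fal 571 [230.6 186.1] [[244.5, 198.4], [219.0, 175.9]] [531. 292.] [[498.0, 225.0], [560.0, 349.0]]
top base 646 [305.3 206.5] [[299.4, 191.3], [311.7, 222.9]] [517.   6.] [[571.0, 45.0], [461.0, -33.0]]
top st 823 [386.3 224.5] [[382.5, 207.6], [390.3, 242.2]] [ 535. -273.] [[597.0, -246.0], [473.0, -299.0]]
top tape [ 465. -132.]
top sw [459. 161.]
top cart [472. 500.]
top coaster [481.  -5.]
```

Run:
```python
from h import *
print(row(np.array([515-202,270-591,0])))
r=env.read_camera("wrist");T=np.array(r["pose"]);print(T.round(2).tolist())
```

```text
[-3.99887928e+02 -2.02730445e+02  1.06641595e-01]
[[0.32, 0.92, 0.24, 134.47], [0.95, -0.31, -0.08, 614.51], [-0.0, 0.25, -0.97, 383.73], [0.0, 0.0, 0.0, 1.0]]
```

```bash
python3 -m crank '[[-40,-20,0,7,95],[-80,-40,0,14,95],[-120,-60,0,21,95],[-160,-80,0,28,95],[-200,-100,0,35,95],[-240,-120,0,42,95],[-280,-140,0,49,95],[-320,-162,0,56,95],[-360,-182,0,63,95],[-400,-203,0,70,95]]'; python3 -m crank '[[0,0,0,7,95],[0,0,0,14,95],[0,0,0,21,95],[0,0,0,28,95],[0,0,0,28,95],[0,0,0,28,95]]'
python3 - <<'E'
from h import *
r=env.read_camera("wrist");cv2.imwrite("pics/w1.png",r["img"]);print(env.state()["joints"])
E
```

```text
t: 1.08
eef_pos: [493.9, 291.6, 233.8]
tcp_rot: [3.141, -0.0, 1.585]
ft_force: [0.1, 0.9, 1.0]
opening: 1.002
grip_force: 0.0
t: 1.58
eef_pos: [492.8, 293.3, 233.6]
tcp_rot: [-3.142, -0.0, 1.106]
ft_force: [0.2, 0.5, 0.6]
opening: 0.995
grip_force: 0.0
[4.21825581e-01 4.17629891e-01 1.68800668e+00 5.77165242e-05
 1.03595141e+00 8.85756216e-01]
```

View pics/w1.png

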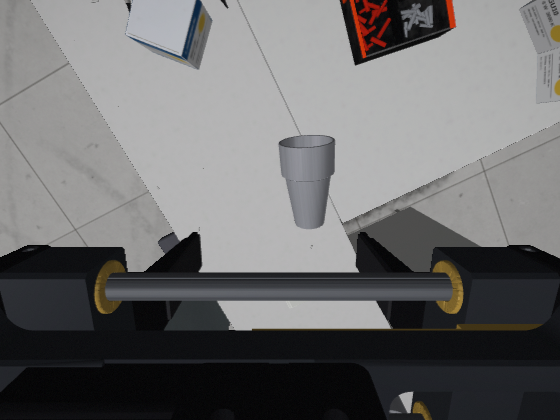

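The wrist picture shows the fallen tumbler ahead of the gripper: mouth rim from (279,143) to (335,143), shoulder at y≈180, foot at about (309,224); it is well clear of other things.

Run:
```python
from h import *
r=env.read_camera("wrist");h=cv2.cvtColor(r["img"],cv2.COLOR_BGR2HSV)
P=blob(r,(265,125,345,236),0,185)
print(len(P),P.min(0),P.max(0))
for y in (145,160,175,190,200,210,220):
    x=P[P[:,1]==y][:,0];a=ray(r,(x.min(),y),33);b=ray(r,(x.max()+1,y),33);print(y,x.min(),x.max(),((a+b)/2).round(1)[:2],np.linalg.norm(a-b).round(1))
```

```text
8869 [265. 125.] [344. 235.]
145 265.0 344.0 [543.7 329.2] 92.3
160 265.0 344.0 [536.4 313.7] 93.5
175 265.0 344.0 [528.8 297.8] 94.7
190 265.0 344.0 [521.1 281.5] 95.9
200 265.0 344.0 [515.9 270.4] 96.7
210 265.0 344.0 [510.5 259.1] 97.5
220 265.0 344.0 [505.1 247.6] 98.4
```

Run:
```python
from h import *
r=env.read_camera("wrist");g=r["img"].mean(2)
print(g[160,265:350:5],g[210,280:345:5])
P=blob(r,(265,125,345,236),0,int((g[160,267]+g[160,300])/2))
print(len(P),P.min(0),P.max(0))
for y in (145,160,175,190,200,210,220):
    x=P[P[:,1]==y][:,0];a=ray(r,(x.min(),y),33);b=ray(r,(x.max()+1,y),33);print(y,x.min(),x.max(),((a+b)/2).round(1)[:2],np.linalg.norm(a-b).round(1))
```

```text
[181.         181.         179.66666667 127.         125.33333333
 140.33333333 145.33333333 149.66666667 140.         133.33333333
 131.         120.33333333 100.66666667  83.         181.33333333
 181.66666667 181.33333333] [181.33333333 180.33333333 181.66666667 126.66666667 135.
 136.         131.         118.66666667  99.33333333 100.33333333
 181.         149.         181.33333333]
4146 [278. 135.] [335. 228.]
145 278.0 335.0 [545.8 328.2] 66.9
160 280.0 334.0 [539.  312.4] 64.3
175 282.0 332.0 [531.5 296.5] 60.3
190 288.0 328.0 [524.9 279.6] 49.1
200 290.0 327.0 [520.2 268.2] 45.9
210 292.0 325.0 [514.9 256.9] 41.5
220 294.0 324.0 [510.  245.1] 38.1
```

```bash
python3 -m crank '[[27,16,30,-2,95],[53,31,60,-3.3,95],[53,31,95,-3.3,95],[53,31,125,-3.3,95],[53,31,155,-3.3,95],[53,31,180,-3.3,95],[53,31,196,-3.3,95],[53,31,196,-3.3,95],[53,31,196,-3.3,95]]'
python3 - <<'E'
from h import *
r=env.read_camera("wrist");cv2.imwrite("pics/w2.png",r["img"])
E
```

```text
t: 2.48
eef_pos: [544.2, 326.7, 37.3]
tcp_rot: [-3.141, 0.001, 1.161]
ft_force: [-0.4, 1.0, 0.6]
opening: 0.996
grip_force: 0.0
```

View pics/w2.png

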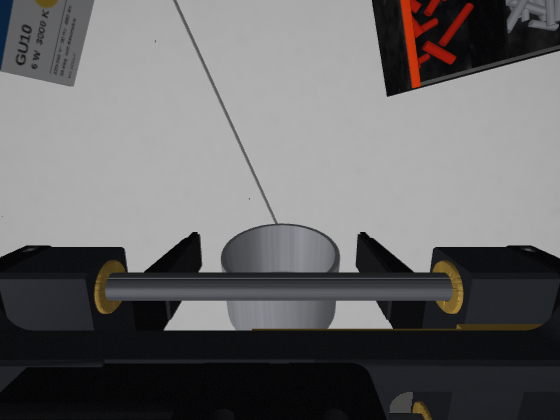

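The wrist picture shows the mouth centred (x≈281) between the fingers (200 and 358); ready to close.

```bash
python3 -m crank '[[0,0,0,0,60],[0,0,0,0,60],[0,0,0,0,60],[0,0,0,0,60],[0,0,0,0,60],[0,0,0,0,60]]';  python3 -m crank '[[0,0,-15,0,60],[0,0,-35,0,60],[0,0,-55,0,60],[0,0,-70,0,60],[0,0,-78,0,60],[0,0,-78,0,60],[0,0,-78,0,60]]'
python3 - <<'E'
from h import *
r=env.read_camera("scene");cv2.imwrite("pics/s2.png",cv2.resize(r["img"][90:260,160:380],None,fx=3,fy=3))
E
```

```text
t: 3.03
eef_pos: [544.5, 326.7, 38.0]
tcp_rot: [3.141, -0.001, 1.16]
ft_force: [1.0, 0.4, 1.4]
opening: 0.656
grip_force: 30.0
t: 3.62
eef_pos: [544.2, 326.5, 115.3]
tcp_rot: [-3.142, -0.0, 1.16]
ft_force: [-0.2, -0.1, -1.4]
opening: 0.655
grip_force: 30.0
```

View pics/s2.png

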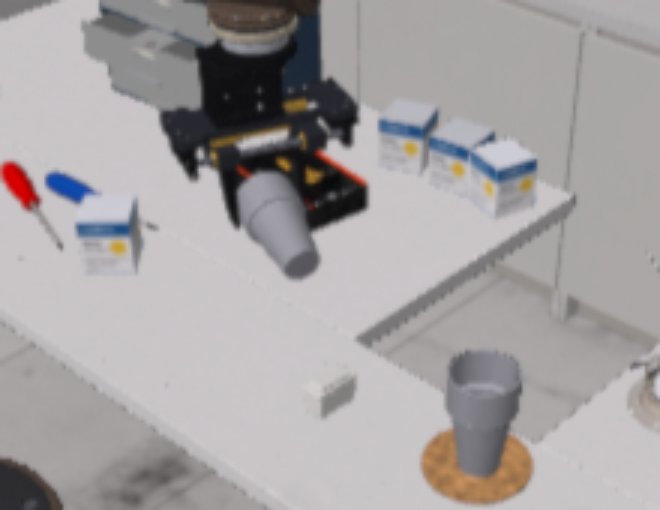

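The crop shows the tumbler held by its rim (at about (265,200)), still tilted about as it lay; it has not swung down. I'll lower it and loosen in small steps so it pivots.

```bash
python3 -m crank '[[0,0,20,0,60],[0,0,40,0,60],[0,0,55,0,60],[0,0,57,0,60],[0,0,57,0,62]]'; for i in 1 2 3 4; do :; done; python3 -m crank '[[0,0,0,0,62.2],[0,0,0,0,62.2]]'; python3 -m crank '[[0,0,0,0,62.6],[0,0,0,0,62.6]]'; python3 -m crank '[[0,0,0,0,63],[0,0,0,0,63]]'
```

```text
t: 4.08
eef_pos: [543.7, 326.3, 57.0]
tcp_rot: [-3.139, 0.002, 1.16]
ft_force: [0.0, 0.4, -1.3]
opening: 0.655
grip_force: 30.0
t: 4.25
eef_pos: [544.7, 326.8, 59.4]
tcp_rot: [3.141, -0.001, 1.16]
ft_force: [-0.3, -0.1, -2.2]
opening: 0.658
grip_force: 29.0
t: 4.42
eef_pos: [544.6, 326.7, 59.4]
tcp_rot: [3.141, -0.001, 1.16]
ft_force: [0.8, 0.1, -1.2]
opening: 0.66
grip_force: 13.1
t: 4.58
eef_pos: [544.5, 326.7, 59.1]
tcp_rot: [3.141, -0.001, 1.16]
ft_force: [0.7, 1.0, 0.0]
opening: 0.66
grip_force: 0.0
```

```bash
python3 -m crank '[[0,0,0,0,75],[0,0,0,0,75],[0,0,12,0,75],[0,0,22,0,75],[0,0,22,0,75]]'
python3 - <<'E'
from h import *
r=env.read_camera("wrist");cv2.imwrite("pics/w3.png",r["img"])
E
python3 -m crank '[[0,0,0,0,61],[0,0,0,0,61],[0,0,0,0,61],[0,0,0,0,61]]'; python3 -m crank '[[0,0,-12,0,61],[0,0,-23,0,61],[0,0,-23,0,62.6],[0,0,-23,0,62.6]]'; python3 -m crank '[[0,0,0,0,62.75],[0,0,0,0,62.75],[0,0,0,0,62.75]]'
```

```text
t: 5.0
eef_pos: [543.3, 326.1, 34.0]
tcp_rot: [-3.139, 0.003, 1.16]
ft_force: [-0.5, -0.2, -0.6]
opening: 0.787
grip_force: 0.0
t: 5.38
eef_pos: [544.5, 326.7, 36.9]
tcp_rot: [3.141, -0.0, 1.16]
ft_force: [1.0, -0.0, 0.2]
opening: 0.654
grip_force: 29.9
t: 5.72
eef_pos: [544.8, 326.8, 61.0]
tcp_rot: [3.14, -0.002, 1.16]
ft_force: [0.0, 0.1, -2.1]
opening: 0.657
grip_force: 1.9
t: 5.97
eef_pos: [544.3, 326.6, 59.4]
tcp_rot: [-3.141, 0.0, 1.16]
ft_force: [-0.3, 0.1, 0.4]
opening: 0.664
grip_force: 0.0
```

View pics/w3.png

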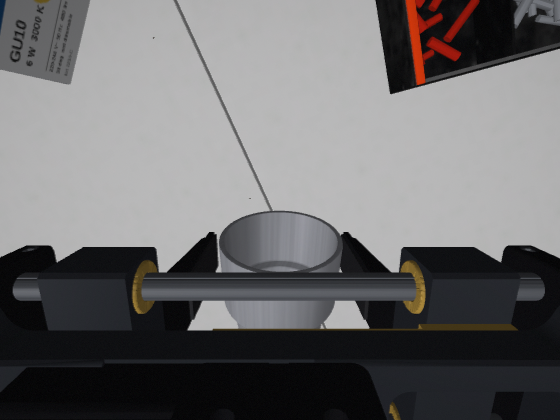

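The wrist picture shows the mouth still centred (x≈280), slightly further forward (rim top at y≈211), after the regrip approach. I'll loosen more gently.

```bash
python3 -m crank '[[0,0,0,0,75],[0,0,0,0,75],[0,0,12,0,75],[0,0,22,0,75],[0,0,22,0,75],[0,0,22,0,61],[0,0,22,0,61],[0,0,22,0,61],[0,0,22,0,61]]'; python3 -m crank '[[0,0,-12,0,61],[0,0,-24,0,61],[0,0,-24,0,61],[0,0,-24,0,61]]'; for w in 1; do python3 - <<'E'
from h import *
r=env.read_camera("scene");cv2.imwrite("pics/sa.png",r["img"])
E
done; python3 -m crank '[[0,0,0,0,62.4],[0,0,0,0,62.4],[0,0,0,0,62.4]]'; python3 -m crank '[[0,0,0,0,62.5],[0,0,0,0,62.5],[0,0,0,0,62.5]]';python3 - <<'E'
from h import *
a=cv2.imread("pics/sa.png");r=env.read_camera("scene");cv2.imwrite("pics/ab.png",np.hstack([cv2.resize(i[130:230,200:300],None,fx=4,fy=4) for i in(a,r["img"])]))
E
```

```text
t: 6.72
eef_pos: [544.5, 326.7, 37.9]
tcp_rot: [3.141, -0.0, 1.16]
ft_force: [0.2, -0.4, -1.4]
opening: 0.656
grip_force: 30.0
t: 7.05
eef_pos: [544.9, 326.9, 63.2]
tcp_rot: [3.14, -0.002, 1.16]
ft_force: [-0.7, 0.6, -1.9]
opening: 0.653
grip_force: 30.0
t: 7.35
eef_pos: [544.3, 326.6, 61.4]
tcp_rot: [-3.141, 0.0, 1.16]
ft_force: [0.0, -1.2, -0.1]
opening: 0.656
grip_force: 0.0
t: 7.6
eef_pos: [544.4, 326.6, 61.5]
tcp_rot: [-3.142, 0.0, 1.16]
ft_force: [-0.1, 0.4, 1.0]
opening: 0.655
grip_force: 0.0
```

View pics/ab.png

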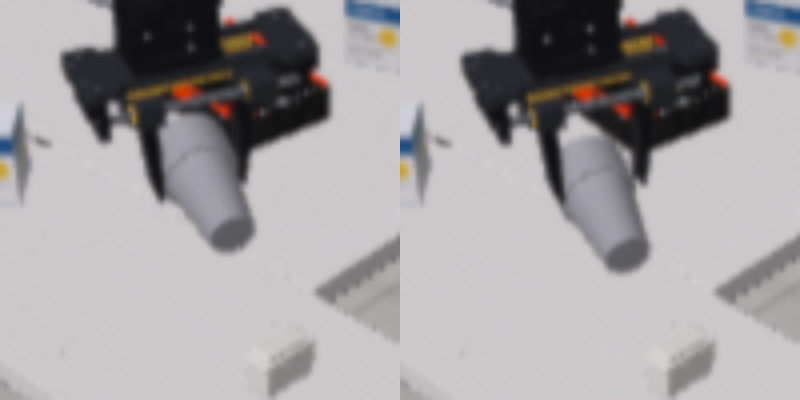

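The two crops show that the tumbler did not pivot: held at the rim (left), then back lying on the worktop about 20 mm lower (right, foot near (625,255)). I'll back off, measure the rim, and grip with only a few mm of overlap.

```bash
python3 -m crank '[[0,0,0,0,90],[0,0,0,0,90],[0,0,-40,0,95],[0,0,-80,0,95],[-20,0,-120,0,95],[-45,0,-160,0,95],[-53,0,-172,0,95],[-53,0,-172,0,95],[-53,0,-172,0,95]]'
cat > m.py <<'E'
from h import *
r=env.read_camera("wrist");P=blob(r,(255,110,365,240),0,164)
c=P.mean(0);print(len(P),P.min(0),P.max(0));q=[]
for y in range(int(P[:,1].min())+8,int(P[:,1].max())-4,8):
    x=P[P[:,1]==y][:,0];a=ray(r,(x.min(),y),33);b=ray(r,(x.max()+1,y),33);q.append((a+b)/2);print(y,x.min(),x.max(),q[-1].round(1)[:2],np.linalg.norm(a-b).round(1))
d=q[1]-q[-1];print("yaw",np.arctan2(d[1],d[0]))
# rim top point z=28+52.5*.188+31.5*.982
t=ray(r,((P[P[:,1]==P[:,1].min()][:,0]).mean(),P[:,1].min()),69);print("rim top",t.round(1))
E
python3 m.py
```

```text
t: 8.4
eef_pos: [523.4, 277.8, 234.7]
tcp_rot: [3.14, -0.002, 1.159]
ft_force: [0.6, -0.1, -0.5]
opening: 0.993
grip_force: 0.0
4016 [255. 110.] [307. 202.]
118 255.0 307.0 [559.9 354.8] 60.1
126 255.0 307.0 [556.5 346.8] 60.4
134 255.0 306.0 [552.4 338.9] 59.7
142 255.0 305.0 [548.3 330.9] 58.9
150 256.0 301.0 [543.1 323.3] 53.5
158 257.0 299.0 [538.9 315.1] 50.3
166 258.0 298.0 [535.2 306.5] 48.3
174 260.0 296.0 [531.4 297.9] 43.9
182 261.0 296.0 [528.1 288.9] 43.0
190 262.0 294.0 [523.7 280.2] 39.7
yaw 1.113127891375648
rim top [561.5 360.8  69. ]
```

```bash
sed -i 's/(255,110,365,240)/(225,70,365,215)/' m.py; python3 m.py
```

```text
4359 [251. 106.] [308. 202.]
114 251.0 308.0 [559.4 359.5] 65.2
122 251.0 308.0 [555.9 351.6] 65.7
130 252.0 307.0 [552.4 343.5] 63.8
138 252.0 306.0 [548.4 335.6] 63.1
146 255.0 304.0 [545.3 327.1] 57.7
154 257.0 301.0 [541.2 319. ] 52.3
162 258.0 299.0 [536.9 310.8] 49.1
170 259.0 298.0 [533.2 302.2] 47.1
178 261.0 296.0 [529.4 293.5] 42.7
186 262.0 295.0 [525.6 284.7] 40.6
194 263.0 293.0 [521.1 276.1] 37.2
yaw 1.1392520758212583
rim top [558.2 366.2  69. ]
```

```bash
python3 -m crank '[[35,0,30,1,95],[70,0,65,1,95],[102,0,100,1,95],[102,0,135,1,95],[102,0,165,1,95],[102,0,185,1,95],[102,0,195,1,95],[102,0,195,1,95],[102,0,195,1,95]]'; python3 -m crank '[[0,0,0,0,60],[0,0,0,0,60],[0,0,0,0,60],[0,0,0,0,60],[0,0,0,0,60],[0,0,0,0,60]]';  python3 -m crank '[[0,0,-20,0,60],[0,0,-24,0,60],[0,0,-24,0,60],[0,0,-24,0,60]]'
python3 - <<'E'
from h import *
a=env.read_camera("wrist")["img"];r=env.read_camera("scene");cv2.imwrite("pics/cd.png",np.hstack([cv2.resize(a[170:,130:430],(400,333)),cv2.resize(r["img"][110:210,190:310],(400,333))]))
E
```

```text
t: 9.25
eef_pos: [563.9, 371.8, 38.3]
tcp_rot: [-3.141, 0.001, 1.143]
ft_force: [0.4, -0.1, -0.1]
opening: 0.997
grip_force: 0.0
t: 9.75
eef_pos: [564.1, 371.6, 39.1]
tcp_rot: [3.141, -0.001, 1.142]
ft_force: [1.3, 1.1, 1.0]
opening: 0.656
grip_force: 18.0
t: 10.08
eef_pos: [563.9, 371.6, 62.5]
tcp_rot: [3.141, -0.0, 1.143]
ft_force: [0.5, 0.8, -0.8]
opening: 0.655
grip_force: 30.0
```

View pics/cd.png

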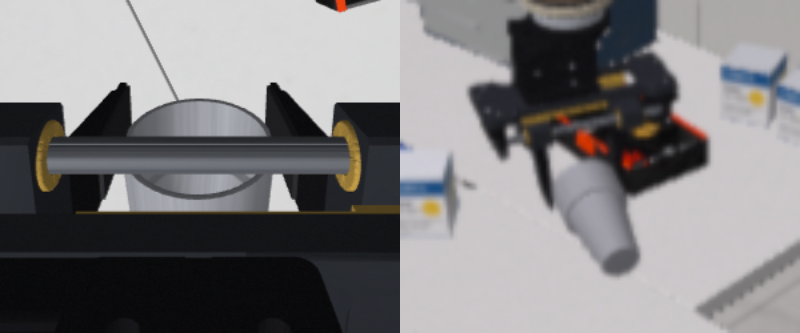

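The left half (wrist) shows the mouth ellipse rounder now (127–270 wide, 98–197 high): the tumbler has pivoted upwards in the pads; the right half (scene) shows it hanging down more steeply. Keep lifting.

```bash
cat > e.py <<'E'
from h import *
r=env.read_camera("scene")
from scipy.spatial.transform import Rotation
K,T=np.array(r["K"]),np.array(r["pose"]);p=env.state()["eef_pos"]
def proj(w): c=T[:3,:3].T@(np.array(w)-T[:3,3]);u=K@c;return u[:2]/u[2]
u=proj(p);b=[int(v) for v in(u[0]-30,u[1]-12,u[0]+30,u[1]+55)];P=blob(r,b,85,165)
lo=P[P[:,1]>P[:,1].max()-1.5].mean(0)
print("tcp px",u.round(1),"blob",len(P),P.min(0),P.max(0),"foot low px",lo.round(1),"vert foot would be",proj(p-[0,0,101]).round(1),"world z=0",ray(r,lo,0).round(0))
for y in range(int(P[:,1].min()),int(P[:,1].max())+1,4):
    x=P[P[:,1]==y][:,0]
    if len(x):print(y,x.min(),x.max(),end=" | ")
E
python3 e.py;python3 -m crank '[[0,0,-25,0,60],[0,0,-27,0,60],[0,0,-27,0,60]]';python3 e.py;python3 -m crank '[[0,0,-25,0,60],[0,0,-27,0,60],[0,0,-27,0,60]]';python3 e.py
```

```text
tcp px [244.  163.6] blob 435 [235. 158.] [261. 192.] foot low px [254.7 191.5] vert foot would be [245.9 189.6] world z=0 [539. 302.   0.]
158 246.0 250.0 | 162 246.0 253.0 | 166 235.0 255.0 | 170 236.0 257.0 | 174 238.0 258.0 | 178 240.0 259.0 | 182 244.0 260.0 | 186 247.0 261.0 | 190 250.0 260.0 | t: 10.48
eef_pos: [564.4, 371.8, 90.3]
tcp_rot: [3.14, -0.002, 1.143]
ft_force: [-0.7, -0.3, -1.4]
opening: 0.648
grip_force: 30.0
tcp px [243.5 156.1] blob 453 [235. 150.] [261. 184.] foot low px [254.3 183.4] vert foot would be [245.5 182.7] world z=0 [569. 335.   0.]
150 246.0 249.0 | 154 246.0 253.0 | 158 235.0 255.0 | 162 235.0 256.0 | 166 237.0 257.0 | 170 239.0 258.0 | 174 244.0 260.0 | 178 247.0 261.0 | 182 250.0 260.0 | t: 10.78
eef_pos: [564.2, 371.7, 116.8]
tcp_rot: [3.141, -0.001, 1.143]
ft_force: [0.1, -0.1, -1.4]
opening: 0.649
grip_force: 30.0
tcp px [242.9 148.7] blob 497 [234. 142.] [260. 177.] foot low px [253.8 176.4] vert foot would be [244.9 175.9] world z=0 [596. 365.   0.]
142 244.0 248.0 | 146 244.0 252.0 | 150 234.0 254.0 | 154 235.0 255.0 | 158 236.0 256.0 | 162 238.0 257.0 | 166 243.0 259.0 | 170 246.0 260.0 | 174 249.0 260.0 |
```

```bash
cat >> e.py <<'E'
print()
d=np.array([-.416,-.909,0]);fc=P[P[:,1]>P[:,1].max()-6].mean(0)
print("foot centre px",fc.round(1),{a:proj(p+98*(np.cos(np.radians(a))*d-np.array([0,0,np.sin(np.radians(a))]))).round(0).tolist() for a in(10,30,45,60,75,90,105)})
E
python3 -m crank '[[0,0,12,0,60],[0,0,32,0,60],[0,0,30,0,60],[-10,0,0,0,60],[-40,0,-30,0,60],[-50,0,-40,0,60],[-50,0,-40,0,60]]'; python3 e.py|tail -1;python3 -m crank '[[20,0,12,0,60],[50,0,40,0,60],[50,0,42,0,60],[20,0,0,0,60],[-20,0,-30,0,60],[-20,0,-30,0,60],[0,0,0,0,60],[0,0,0,0,60]]'; python3 e.py|tail -1
```

```text
t: 11.42
eef_pos: [543.3, 324.8, 159.0]
tcp_rot: [3.14, -0.002, 1.141]
ft_force: [0.4, -0.0, -1.1]
opening: 0.649
grip_force: 30.1
foot centre px [259.5 171.1] {10: [259.0, 165.0], 30: [258.0, 173.0], 45: [256.0, 176.0], 60: [254.0, 177.0], 75: [252.0, 176.0], 90: [249.0, 172.0], 105: [247.0, 167.0]}
t: 12.13
eef_pos: [542.8, 326.8, 152.7]
tcp_rot: [-3.139, 0.002, 1.142]
ft_force: [-1.0, -0.3, -2.4]
opening: 0.647
grip_force: 30.0
foot centre px [257.2 174.1] {10: [258.0, 167.0], 30: [257.0, 174.0], 45: [256.0, 177.0], 60: [254.0, 178.0], 75: [252.0, 177.0], 90: [249.0, 173.0], 105: [246.0, 168.0]}
```

```bash
python3 -m crank '[[0,0,25,0,60],[0,0,50,0,60],[0,0,70,0,60],[0,0,76,0,60],[0,0,76,0,60],[0,0,76,0,60]]';  python3 e.py|tail -1;for i in 1; do python3 -m crank '[[0,0,0,0,61.3],[0,0,0,0,61.3]]'; python3 -m crank '[[0,0,0,0,61.5],[0,0,0,0,61.5]]';python3 e.py|tail -1; python3 -m crank '[[0,0,0,0,61.6],[0,0,0,0,61.6]]'; python3 e.py|tail -1; done | grep -E "foot|open|grip"
```

```text
t: 12.68
eef_pos: [543.4, 326.3, 80.9]
tcp_rot: [-3.141, 0.0, 1.143]
ft_force: [0.9, 1.2, -1.0]
opening: 0.649
grip_force: 30.0
foot centre px [260.1 194. ] {10: [260.0, 187.0], 30: [259.0, 194.0], 45: [257.0, 197.0], 60: [255.0, 197.0], 75: [253.0, 195.0], 90: [251.0, 192.0], 105: [248.0, 187.0]}
opening: 0.65
grip_force: 30.0
opening: 0.647
grip_force: 26.3
foot centre px [260.1 194. ] {10: [260.0, 188.0], 30: [259.0, 194.0], 45: [257.0, 197.0], 60: [255.0, 197.0], 75: [253.0, 196.0], 90: [251.0, 192.0], 105: [248.0, 187.0]}
opening: 0.65
grip_force: 24.1
foot centre px [260.2 194.1] {10: [260.0, 188.0], 30: [259.0, 194.0], 45: [257.0, 197.0], 60: [255.0, 197.0], 75: [253.0, 196.0], 90: [251.0, 192.0], 105: [248.0, 187.0]}
```

Force falls gradually with the commanded opening; keep loosening step by step.

```bash
(python3 -m crank '[[0,0,0,0,61.7],[0,0,0,0,61.7]]'; python3 e.py|tail -1; python3 -m crank '[[0,0,0,0,61.8],[0,0,0,0,61.8]]'; python3 e.py|tail -1;python3 -m crank '[[0,0,0,0,61.85],[0,0,0,0,61.85]]'; python3 e.py|tail -1 ) | grep -E "foot|open|grip"|cut -c1-110
```

```text
opening: 0.651
grip_force: 22.0
foot centre px [260.2 194.1] {10: [260.0, 188.0], 30: [259.0, 194.0], 45: [257.0, 197.0], 60: [255.0, 197.0], 
opening: 0.653
grip_force: 19.9
foot centre px [260.2 194.1] {10: [260.0, 188.0], 30: [259.0, 194.0], 45: [257.0, 197.0], 60: [255.0, 197.0], 
opening: 0.651
grip_force: 18.8
foot centre px [260.2 194.1] {10: [260.0, 188.0], 30: [259.0, 194.0], 45: [257.0, 197.0], 60: [255.0, 197.0],
```

```bash
(python3 -m crank '[[0,0,0,0,62],[0,0,0,0,62]]'; python3 e.py|tail -1; python3 -m crank '[[0,0,0,0,62.15],[0,0,0,0,62.15]]'; python3 e.py|tail -1;python3 -m crank '[[0,0,0,0,62.25],[0,0,0,0,62.25]]'; python3 e.py|tail -1 ;python3 -m crank '[[0,0,0,0,62.35],[0,0,0,0,62.35]]'; python3 e.py|tail -1 ) | grep -E "foot|open|grip"|cut -c1-110
```

```text
opening: 0.654
grip_force: 15.8
foot centre px [260.2 194.1] {10: [260.0, 188.0], 30: [259.0, 194.0], 45: [257.0, 197.0], 60: [255.0, 197.0], 
opening: 0.655
grip_force: 12.7
foot centre px [260.2 194.1] {10: [260.0, 188.0], 30: [259.0, 194.0], 45: [257.0, 197.0], 60: [255.0, 197.0], 
opening: 0.654
grip_force: 9.3
foot centre px [263.1 191.5] {10: [260.0, 188.0], 30: [259.0, 194.0], 45: [257.0, 197.0], 60: [255.0, 197.0], 
opening: 0.653
grip_force: 6.8
foot centre px [262.5 195.3] {10: [260.0, 188.0], 30: [259.0, 194.0], 45: [257.0, 197.0], 60: [255.0, 197.0],
```

```bash
python3 e.py
python3 - <<'E'
from h import *
r=env.read_camera("wrist");g=r["img"].mean(2)
for y in range(190,275,8): print(y,g[y,200:360:8].astype(int))
E
```

```text
tcp px [248.8 166.3] blob 241 [253. 164.] [265. 198.] foot low px [262.5 197.5] vert foot would be [250.6 193. ] world z=0 [534. 261.   0.]
164 253.0 256.0 | 168 254.0 261.0 | 172 255.0 261.0 | 176 255.0 262.0 | 180 256.0 262.0 | 184 257.0 263.0 | 188 258.0 264.0 | 192 259.0 265.0 | 196 260.0 265.0 | 
foot centre px [262.4 195.4] {10: [260.0, 188.0], 30: [259.0, 194.0], 45: [257.0, 197.0], 60: [255.0, 197.0], 75: [253.0, 196.0], 90: [251.0, 192.0], 105: [248.0, 187.0]}
190 [191 190 189 188 189 191 189 190 189 190 190 189 191 190 188 190 190 190
 189 190]
198 [190 190 189 189 189 189 190 190 191 152 191 190 190 188 191 191 190 190
 191 190]
206 [189 189 189 190 190 189 189 190 191 192 191 188 189 190 190 190 190 190
 189 190]
214 [190 190 190 189 189 191 190 189 190 189 108 189 190 189 190 190 190 190
 190 190]
222 [188 189 190 190 190 189 190 190 191 190 191 188 190 190 191 190 190 190
 190 189]
230 [190 189 190 189 190 190 190 191 190 190 189 104 191 190 191 189 190 191
 190 190]
238 [190 191   8  14 190 188 189  89 117 128 138 138 141  82 190 189 191  12
  74 190]
246 [190   8   8  17 190 101  91 103 119 127 139 138 142 142 139 190 190  23
   8 116]
254 [  8   7  13  17 153  84  88 101 120 126 139 138 143 143 138 131 185  25
  15  10]
262 [  7   7  15  16  79  83  85  99 120 128 140 139 142 140 134 133  85  25
  23   9]
270 [  7  16  18  37  76  82  85  99 116 124 138 140 132 127 134 129 118  25
  25  13]
```

Run:
```python
from h import *
a=env.read_camera("wrist")["img"];r=env.read_camera("scene")
cv2.imwrite("pics/ef.png",np.hstack([cv2.resize(a[170:,130:430],(400,333)),cv2.resize(r["img"][130:230,190:310],(400,333))]))
```

```text
(no output)
```

View pics/ef.png

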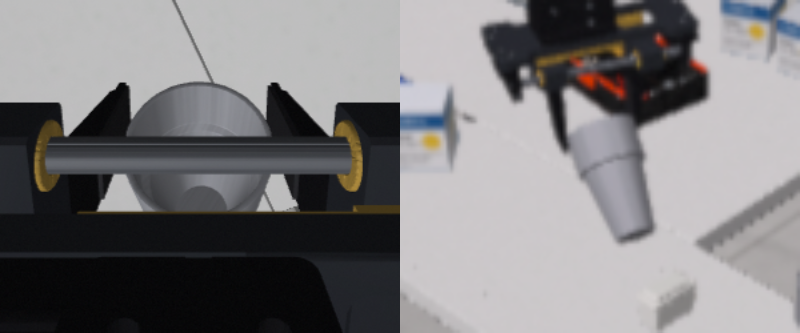

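The picture shows the tumbler now pivoted steeply (about 50–60° from horizontal), foot on the worktop near (635,235) in the scene half and its inner floor visible in the wrist half. Raise with the light grip so it keeps swinging.

```bash
sed -i 's/,85,165)/,60,178)/' e.py; (python3 -m crank '[[0,0,-6,0,62.3],[0,0,-12,0,62.3],[0,0,-18,0,62.3],[0,0,-24,0,62.3],[0,0,-24,0,62.3]]'; python3 e.py;python3 -m crank '[[0,0,-5,0,62.35],[0,0,-9,0,62.35],[0,0,-10,0,62.35],[0,0,-10,0,62.35]]'; python3 e.py ) | grep -E "foot|open|grip|eef"
```

```text
eef_pos: [543.7, 326.4, 106.4]
opening: 0.656
grip_force: 7.4
tcp px [248.3 159.1] blob 668 [238. 160.] [262. 197.] foot low px [254.7 196.3] vert foot would be [250.2 186.4] world z=0 [521. 283.   0.]
foot centre px [255.4 194.1] {10: [259.0, 180.0], 30: [259.0, 187.0], 45: [257.0, 190.0], 60: [255.0, 191.0], 75: [253.0, 189.0], 90: [250.0, 186.0], 105: [247.0, 181.0]}
eef_pos: [543.2, 326.0, 114.8]
opening: 0.657
grip_force: 6.7
tcp px [248.1 156.8] blob 674 [239. 157.] [261. 194.] foot low px [253.6 193.4] vert foot would be [250.  184.4] world z=0 [530. 297.   0.]
foot centre px [253.7 191.3] {10: [259.0, 178.0], 30: [258.0, 185.0], 45: [257.0, 188.0], 60: [255.0, 189.0], 75: [253.0, 187.0], 90: [250.0, 184.0], 105: [247.0, 179.0]}
```

```bash
(python3 -m crank '[[0,0,2,0,62.3],[0,0,4,0,62.3],[0,0,4,0,62.3]]';python3 -m crank '[[0,0,2,0,62.3],[0,0,4,0,62.3],[0,0,4,0,62.3]]';python3 -m crank '[[0,0,2,0,62.3],[0,0,4,0,62.3],[0,0,4,0,62.3]]';python3 e.py ) | grep -E "foot|grip|eef|ft"
```

```text
eef_pos: [543.5, 326.2, 110.7]
ft_force: [-0.1, -0.3, 4.0]
grip_force: 7.7
eef_pos: [544.1, 326.5, 107.5]
ft_force: [1.7, -0.3, 8.0]
grip_force: 8.0
eef_pos: [544.1, 326.5, 103.6]
ft_force: [0.7, 0.1, 10.6]
grip_force: 8.0
tcp px [248.4 159.8] blob 674 [239. 158.] [261. 195.] foot low px [253.5 194.4] vert foot would be [250.3 187.1] world z=0 [526. 293.   0.]
foot centre px [253.6 192.2] {10: [260.0, 181.0], 30: [259.0, 188.0], 45: [257.0, 191.0], 60: [255.0, 191.0], 75: [253.0, 190.0], 90: [250.0, 186.0], 105: [248.0, 181.0]}
```

```bash
(python3 -m crank '[[-4,0,0,0,62.3],[-8,0,0,0,62.3],[-12,0,0,0,62.3],[-15,0,0,0,62.3],[-15,0,0,0,62.3]]';python3 e.py;python3 -m crank '[[-4,0,0,0,62.3],[-8,0,0,0,62.3],[-12,0,0,0,62.3],[-15,0,0,0,62.3],[-15,0,0,0,62.3]]';python3 e.py ) | grep -E "foot|grip|eef|ft"
```

```text
eef_pos: [537.2, 312.1, 103.0]
ft_force: [0.8, -0.9, 5.5]
grip_force: 8.2
tcp px [250.  162.5] blob 672 [241. 159.] [262. 197.] foot low px [254.  196.4] vert foot would be [251.8 189.9] world z=0 [520. 285.   0.]
foot centre px [253.9 194. ] {10: [261.0, 184.0], 30: [260.0, 191.0], 45: [259.0, 194.0], 60: [257.0, 194.0], 75: [254.0, 193.0], 90: [252.0, 189.0], 105: [249.0, 184.0]}
eef_pos: [531.1, 298.6, 103.3]
ft_force: [1.2, 1.0, 8.0]
grip_force: 9.0
tcp px [251.7 164.9] blob 671 [242. 160.] [264. 197.] foot low px [254.  196.4] vert foot would be [253.4 192.4] world z=0 [520. 284.   0.]
foot centre px [254.  194.2] {10: [263.0, 187.0], 30: [262.0, 194.0], 45: [261.0, 196.0], 60: [258.0, 197.0], 75: [256.0, 195.0], 90: [253.0, 192.0], 105: [251.0, 186.0]}
```

```bash
(python3 -m crank '[[0,0,0,0,63.5],[0,0,0,0,65],[0,0,0,0,70],[0,0,0,0,80],[0,0,0,0,95],[0,0,0,0,95],[0,0,0,0,95],[0,0,0,0,95],[0,0,0,0,95]]';python3 e.py; python3 -m crank '[[0,0,-40,0,95],[0,0,-80,0,95],[0,0,-120,0,95],[-20,0,-130,0,95],[-35,0,-130,0,95],[-35,0,-130,0,95],[-35,0,-130,0,95]]'; ) | grep -E "foot|grip|eef|ft"
python3 - <<'E'
from h import *
r=env.read_camera("wrist");cv2.imwrite("pics/w5.png",r["img"])
P=blob(r,(150,20,400,240),0,170)
print(len(P),P.min(0),P.max(0));E=cv2.fitEllipse(cv2.convexHull(P.astype(np.int32)));print(E)
r=env.read_camera("scene");P=blob(r,(238,145,275,205),60,178)
for y in range(int(P[:,1].min()),int(P[:,1].max())+1,4):
    x=P[P[:,1]==y][:,0];print(y,x.min(),x.max(),end=" | ")
E
```

```text
eef_pos: [530.7, 298.8, 102.6]
ft_force: [0.1, -0.4, -0.1]
grip_force: 0.0
tcp px [251.6 165.1] blob 670 [242. 159.] [263. 197.] foot low px [254.  196.4] vert foot would be [253.3 192.6] world z=0 [520. 284.   0.]
foot centre px [254.  194.2] {10: [263.0, 187.0], 30: [262.0, 194.0], 45: [260.0, 197.0], 60: [258.0, 197.0], 75: [256.0, 195.0], 90: [253.0, 192.0], 105: [251.0, 187.0]}
eef_pos: [516.2, 266.7, 232.9]
ft_force: [0.0, 0.6, -0.5]
grip_force: 0.0
3656 [246. 141.] [313. 208.]
((279.5840759277344, 174.5121307373047), (68.05418395996094, 68.10761260986328), 88.80750274658203)
159 252.0 254.0 | 163 243.0 262.0 | 167 242.0 263.0 | 171 242.0 263.0 | 175 242.0 263.0 | 179 243.0 261.0 | 183 245.0 261.0 | 187 246.0 261.0 | 191 247.0 260.0 | 195 248.0 259.0 |
```

```bash
cat > rim.py <<'E'
from h import *
import sys
z=float(sys.argv[1]);r=env.read_camera("wrist");s=env.state()
P=blob(r,(150,20,410,240),0,170);E=cv2.fitEllipse(cv2.convexHull(P.astype(np.int32)))
c=ray(r,E[0],z);print(len(P),np.round(E[0]+E[1],1),"rim",c.round(1),"tcp",s["eef_pos"].round(1),"yaw",s["tcp_rot"][2],"row to rim",row(c-s["eef_pos"]).round(1))
E
python3 rim.py 105
python3 - <<'E'
from h import *
print(row(np.array([482-15,-5-32,0])-np.array([516.2,266.7,0])))
E
```

```text
3922 [373.9 211.9  77.6 114.4] rim [596.9 224.7 105. ] tcp [516.4 267.4 232.1] yaw 1.142652325616018 row to rim [ -5.3  91.1 127. ]
[-2.96714388e+02  8.13320309e+01  5.27298581e-02]
```

```bash
sed -i 's/(150,20,410,240)/(215,70,345,232)/' rim.py; python3 rim.py 105; (python3 -m crank '[[-30,8,0,0,95],[-60,16,0,0,95],[-90,24,0,0,95],[-120,33,0,0,95],[-150,41,0,0,95],[-180,49,0,0,95],[-210,57,0,0,95],[-240,66,0,0,95],[-270,74,0,0,95],[-297,81,-6,0,95]]';python3 -m crank '[[0,0,0,0,95],[0,0,0,0,95],[0,0,0,0,95]]')|grep eef; python3 rim.py 111
```

```text
3679 [279.8 175.3  68.2  68.3] rim [529.  294.8 105. ] tcp [516.3 267.4 232. ] yaw 1.142839344912656 row to rim [ 30.3   0.2 127. ]
eef_pos: [466.1, -38.2, 237.7]
eef_pos: [466.8, -36.5, 238.3]
3607 [281.5 169.1  67.7  67.9] rim [483.2  -4.4 111. ] tcp [466.7 -36.1 238.3] yaw 1.143162116559075 row to rim [ 35.7   1.9 127.3]
```

```bash
(python3 -m crank '[[-24,14,0,0,95],[-48,28,0,0,95],[-72,41,0,0,95],[-96,55,0,0,95],[-120,69,0,0,95],[-145,82,0,0,95],[-169,96,0,0,95],[-193,110,0,0,95],[-217,123,0,0,95],[-241,137,6,0,95]]';python3 -m crank '[[0,0,0,0,95],[0,0,0,0,95],[0,0,0,0,95]]')|grep eef; python3 rim.py 105
```

```text
eef_pos: [492.1, -313.3, 233.0]
eef_pos: [491.4, -311.7, 232.2]
3719 [284.9 162.5  68.6  69. ] rim [ 513.2 -275.2  105. ] tcp [ 491.4 -311.6  232.5] yaw 1.1439588940798253 row to rim [ 42.    4.9 127.5]
```

```bash
(python3 -m crank '[[21,3,30,0,95],[42,5,60,0,95],[42,5,90,0,95],[42,5,115,0,95],[42,5,132,0,95],[42,5,140,0,95],[42,5,140,0,95]]';python3 -m crank '[[0,0,0,0,60],[0,0,0,0,60],[0,0,0,0,60],[0,0,0,0,60],[0,0,0,0,60],[0,0,0,0,60]]'; python3 -m crank '[[0,0,-10,0,60],[0,0,-30,0,60],[0,0,-55,0,60],[0,0,-80,0,60],[0,0,-105,0,60],[0,0,-120,0,60],[0,0,-120,0,60],[0,0,-120,0,60]]')|grep -E "eef|open|grip"
python3 - <<'E'
from h import *
s=env.state();print(s["eef_pos"],row(np.array([483.2,-4.4,0])-s["eef_pos"]*[1,1,0]))
r=env.read_camera("wrist")
E
```

```text
eef_pos: [512.8, -275.6, 91.5]
opening: 0.998
grip_force: 0.0
eef_pos: [513.2, -277.1, 93.1]
opening: 0.659
grip_force: 30.0
eef_pos: [513.0, -276.8, 213.2]
opening: 0.662
grip_force: 30.0
[ 512.9720747  -276.84326938  213.16225704] [ 2.35468049e+02 -1.40237195e+02 -1.95328683e-01]
```

```bash
(python3 -m crank '[[23,-14,-20,0,60],[47,-28,-30,0,60],[72,-43,-30,0,60],[97,-58,-30,0,60],[122,-73,-30,0,60],[148,-88,-30,0,60],[172,-103,-30,0,60],[197,-118,-30,0,60],[220,-131,-30,0,60],[234,-140,-30,0,60]]';python3 -m crank '[[0,0,0,0,60],[0,0,0,0,60],[0,0,0,0,60],[0,0,0,0,60]]')|grep -E "eef|grip"
python3 - <<'E'
from h import *
s=env.state();print(s["eef_pos"],row(np.array([482.6,-5.8,138])-s["eef_pos"]))
r=env.read_camera("scene");cv2.imwrite("pics/s6.png",r["img"])
# axis columns: carried tumbler vs base tumbler
for y0,y1 in((130,200),(200,250)):
    P=blob(r,(290,y0,355,y1),60,165)
    print([(y,P[P[:,1]==y][:,0].min(),P[P[:,1]==y][:,0].max()) for y in range(int(P[:,1].min())+2,int(P[:,1].max()),6)])
E
```

```text
eef_pos: [481.9, -3.7, 241.3]
grip_force: 30.0
eef_pos: [482.9, -6.7, 242.1]
grip_force: 30.0
[482.91309107  -6.67192408 242.11708799] [  0.68591252  -0.56488991 104.11741792]
[(161, np.float64(314.0), np.float64(331.0)), (167, np.float64(314.0), np.float64(338.0)), (173, np.float64(314.0), np.float64(337.0)), (179, np.float64(313.0), np.float64(336.0)), (185, np.float64(306.0), np.float64(336.0)), (191, np.float64(296.0), np.float64(332.0)), (197, np.float64(290.0), np.float64(330.0))]
[(202, np.float64(315.0), np.float64(329.0)), (208, np.float64(311.0), np.float64(326.0)), (214, np.float64(309.0), np.float64(333.0)), (220, np.float64(309.0), np.float64(333.0)), (226, np.float64(309.0), np.float64(332.0)), (232, np.float64(311.0), np.float64(329.0)), (238, np.float64(312.0), np.float64(327.0)), (244, np.float64(313.0), np.float64(325.0))]
```

```bash
(python3 -m crank '[[0,0,15,0,60],[0.5,-0.5,33,0,60],[0.5,-0.5,43,0,60],[0.5,-0.5,50,0,60],[0.5,-0.5,50,0,60]]';python3 -m crank '[[0,0,10,0,60],[0,0,20,0,60],[0,0,30,0,60],[0,0,38,0,60],[0,0,38,0,60],[0,0,38,0,60]]';python3 -m crank '[[0,0,4,0,60],[0,0,8,0,60],[0,0,11,0,60],[0,0,13,0,60],[0,0,13,0,60]]')|grep -E "eef|grip|ft"
```

```text
eef_pos: [482.3, -5.8, 191.4]
ft_force: [0.4, -0.0, -1.0]
grip_force: 30.0
eef_pos: [482.8, -5.4, 154.8]
ft_force: [0.1, -0.3, -0.9]
grip_force: 30.0
eef_pos: [482.5, -5.2, 141.2]
ft_force: [-0.8, 0.4, -1.6]
grip_force: 30.0
```

No contact on the way in; the last 3 mm.

```bash
(python3 -m crank '[[0,0,1,0,60],[0,0,2,0,60],[0,0,2,0,60]]';python3 -m crank '[[0,0,1,0,60],[0,0,1.5,0,60],[0,0,1.5,0,60]]')|grep -E "eef|grip|ft"
```

```text
eef_pos: [482.6, -5.2, 139.5]
ft_force: [0.5, -1.0, -0.7]
grip_force: 30.0
eef_pos: [482.7, -5.2, 138.2]
ft_force: [0.7, -0.6, -0.7]
grip_force: 30.0
```

```bash
(python3 -m crank '[[0,0,1,0,60],[0,0,1,0,60]]';python3 -m crank '[[0,0,1,0,60],[0,0,1,0,60]]')|grep -E "eef|grip|ft"
```

```text
eef_pos: [482.7, -5.2, 137.9]
ft_force: [-2.1, 1.3, 11.4]
grip_force: 30.0
eef_pos: [483.1, -5.2, 137.7]
ft_force: [-3.4, 0.6, 21.4]
grip_force: 30.0
```

```bash
(python3 -m crank '[[0,0,-1,0,62],[0,0,-1.5,0,64],[0,0,-1.5,0,75],[0,0,-1.5,0,95],[0,0,-1.5,0,95],[0,0,-1.5,0,95]]';python3 -m crank '[[0,0,-35,0,95],[0,0,-70,0,95],[0,0,-105,0,95],[-18,0,-135,0,95],[-32,0,-143,0,95],[-32,0,-143,0,95],[-32,0,-143,0,95]]')|grep -E "eef|grip|ft"; python3 rim.py 150;  python3 - <<'E'
from h import *
s=env.state();print(s["t"],row(np.array([529-12.7,294.8-27.6,232.5])-s["eef_pos"]))
E
```

```text
eef_pos: [482.6, -5.2, 137.5]
ft_force: [0.3, -0.1, -0.1]
grip_force: 0.0
eef_pos: [469.2, -34.5, 280.7]
ft_force: [-0.6, 0.8, -0.9]
grip_force: 0.0
3499 [278.5 171.   66.4  67. ] rim [482.4  -3.3 150. ] tcp [469.1 -34.2 280. ] yaw 1.1417507145648365 row to rim [ 33.6  -0.7 130. ]
27.8 [293.67795298 -82.44944044  47.56433677]
```

```bash
(python3 -m crank '[[32,-8,0,0,95],[65,-16,0,0,95],[98,-25,0,0,95],[131,-33,10,0,95],[164,-41,20,0,95],[197,-49,30,0,95],[230,-58,40,0,95],[262,-66,48,0,95],[294,-75,56,0,95],[324,-82,60,0,95]]';python3 -m crank '[[0,0,0,0,95],[0,0,0,0,95],[0,0,0,0,95]]')|grep eef
python3 - <<'E'
from h import *
s=env.state();print(s["eef_pos"],row(np.array([529,294.8,92.5])-s["eef_pos"]))
E
```

```text
eef_pos: [528.3, 297.0, 217.7]
eef_pos: [528.6, 294.6, 219.3]
[528.64366325 294.5828175  219.33834348] [  0.56035569   0.43027026 126.83706237]
```

```bash
(python3 -m crank '[[0,0,35,0,95],[0,0,70,0,95],[0.5,0.5,100,0,95],[0.5,0.5,120,0,95],[0.5,0.5,127,0,95],[0.5,0.5,127,0,95]]';python3 -m crank '[[0,0,0,0,60],[0,0,0,0,60],[0,0,0,0,60],[0,0,0,0,60],[0,0,0,0,60],[0,0,0,0,60]]'; python3 -m crank '[[0,0,-10,0,60],[0,0,-35,0,60],[0,0,-65,0,60],[0,0,-95,0,60],[0,0,-125,0,60],[0,0,-155,0,60],[0,0,-175,0,60],[0,0,-175,0,60],[0,0,-175,0,60]]')|grep -E "eef|open|grip"
python3 - <<'E'
from h import *
s=env.state();print(s["eef_pos"],row(np.array([482.4,-3.3,267])-s["eef_pos"]))
E
```

```text
eef_pos: [529.4, 293.7, 92.3]
opening: 0.997
grip_force: 0.0
eef_pos: [530.1, 294.8, 94.2]
opening: 0.655
grip_force: 30.1
eef_pos: [529.9, 294.7, 269.8]
opening: 0.659
grip_force: 30.0
[529.85228277 294.74339741 269.75181431] [-290.84551615   80.57416286    2.41834134]
```

```bash
(python3 -m crank '[[-26,7,0,0,60],[-56,15,0,0,60],[-86,24,0,0,60],[-116,32,0,0,60],[-146,40,0,0,60],[-176,49,0,0,60],[-206,57,0,0,60],[-236,65,0,0,60],[-266,74,0,0,60],[-291,81,0,0,60]]';python3 -m crank '[[0,0,0,0,60],[0,0,0,0,60],[0,0,0,0,60],[0,0,0,0,60]]')|grep -E "eef|grip"
python3 - <<'E'
from h import *
s=env.state();print(s["eef_pos"],row(np.array([483,-3.6,178])-s["eef_pos"]))
E
```

```text
eef_pos: [481.6, -5.3, 267.3]
grip_force: 30.0
eef_pos: [482.7, -2.8, 268.1]
grip_force: 30.0
[482.67403128  -2.84439383 268.06334253] [-0.54350163  0.71175192 90.06264974]
```

```bash
(python3 -m crank '[[-0.5,0.5,8,0,60],[-0.5,0.5,18,0,60],[-0.5,0.5,27,0,60],[-0.5,0.5,36,0,60],[-0.5,0.5,40,0,60],[-0.5,0.5,40,0,60]]';python3 -m crank '[[0,0,10,0,60],[0,0,20,0,60],[0,0,30,0,60],[0,0,38,0,60],[0,0,38,0,60],[0,0,38,0,60]]';python3 -m crank '[[0,0,4,0,60],[0,0,8,0,60],[0,0,10,0,60],[0,0,10,0,60],[0,0,10,0,60]]')|grep -E "eef|grip|ft"
```

```text
eef_pos: [482.7, -4.0, 227.5]
ft_force: [0.1, -0.2, -1.4]
grip_force: 30.0
eef_pos: [483.1, -4.3, 190.6]
ft_force: [0.7, -0.2, -0.5]
grip_force: 30.0
eef_pos: [483.1, -4.3, 180.6]
ft_force: [0.4, -0.1, -1.5]
grip_force: 30.0
```

```bash
(python3 -m crank '[[0,0,1,0,60],[0,0,2,0,60],[0,0,2,0,60]]';python3 -m crank '[[0,0,1,0,60],[0,0,1,0,60]]')|grep -E "eef|grip|ft"
```

```text
eef_pos: [483.0, -4.3, 178.5]
ft_force: [-0.3, 0.3, -1.6]
grip_force: 30.0
eef_pos: [483.2, -4.3, 178.1]
ft_force: [-2.1, 0.9, 4.9]
grip_force: 30.0
```

Contact at the expected height (178); a last touch down, then release and back away.

```bash
(python3 -m crank '[[0,0,1,0,60],[0,0,1,0,60]]'; python3 -m crank '[[0,0,-1,0,62],[0,0,-1,0,64],[0,0,-1,0,75],[0,0,-1,0,95],[0,0,-1,0,95],[0,0,-1,0,95]]';python3 -m crank '[[0,0,-35,0,95],[0,0,-70,0,95],[0,0,-105,0,95],[-18,0,-135,0,95],[-32,0,-143,0,95],[-32,0,-143,0,95],[-32,0,-143,0,95]]')|grep -E "eef|grip|ft"; python3 rim.py 189
python3 - <<'E'
from h import *
r=env.read_camera("scene");cv2.imwrite("pics/final.png",cv2.resize(r["img"][130:290,230:440],None,fx=3,fy=3))
E
```

```text
eef_pos: [483.4, -4.3, 178.0]
ft_force: [-3.5, 0.5, 17.7]
grip_force: 30.0
eef_pos: [483.0, -4.3, 177.5]
ft_force: [-0.2, 0.2, 0.4]
grip_force: 0.0
eef_pos: [469.6, -33.6, 320.6]
ft_force: [-0.3, 0.5, 0.3]
grip_force: 0.0
3509 [278.7 172.3  66.1  68.1] rim [482.4  -3.7 189. ] tcp [469.6 -33.3 319.9] yaw 1.141807589138182 row to rim [ 32.2  -0.5 130.9]
```

View pics/final.png

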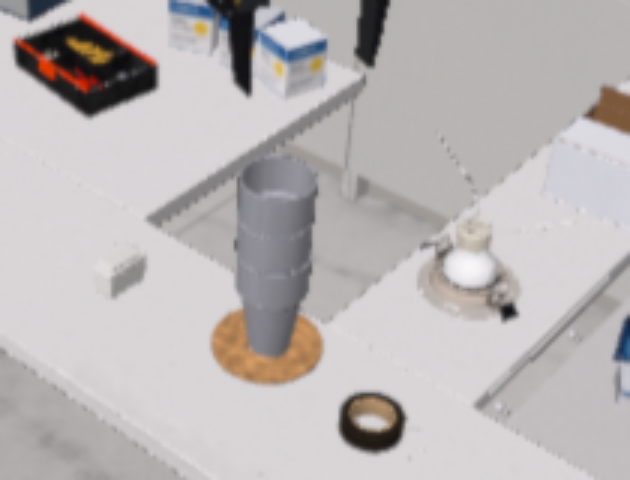

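The picture shows one upright, evenly stepped stack (rim at about (278,175), foot at about (270,350)) on the coaster, with the tape and switch in place and the gripper clear.

```bash
python3 -c "
from cell import env
print(env.state()['t']);print(env.job_done())"
```

```text
34.9833
the job is handed in; nothing more can be done
None
```

The job is handed in at 35 s of the 72 s allowed: all three tumblers stand nested and seated in one stack on the coaster. The fallen one was first stood upright on the bare worktop, after slipping out of a loosened grip at least twice (20–25 mm, within the 30 mm limit); the judge gave no verdict.

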